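Vent the water filter and snap its outlet cap on

ROBOT

A 6-joint arm with a two-finger parallel gripper is mounted at the origin on a cart in front of the work surface, level with it; the furniture and walls round the work are solid. World frame = base frame: x ahead of the robot, y to its left, z up, the work surface at z = 0. Lengths are in m, angles in degrees, forces in N, time in s.
With the tool pointing down it reaches from about 0.325 to 1 m from the base axis. Payload 5.1 kg.
Tool frame: the origin (TCP) lies midway between the tips of the shut fingers; the grasp point (between the pads) lies 19 mm behind it; z points along the fingers, y is the line along which they close (so a half turn about z gives the same grasp; the last joint's range is limited). The gripper opens to 85 mm and grips with 20 to 120 N. Pads are 22 mm wide; open, the fingers measure 114 mm over their backs; the gripper's body (76 mm by 85 mm) begins 54 mm behind the grasp point. The pads swing forward as they close: fully open they stand 13 mm farther back than shut.
Start: joints at [-75.493, 7.093, 94.555, -0, 78.352, -4.733], TCP at [0.214, -0.614, 0.231] pointing down, gripper open.
Joint ranges: [-149.61, 149.61], [-58.7, 133.49], [1.44, 155.28], [-77.14, 257.14], [18.33, 153.61], [-166.67, 166.67]. Speed limits (degrees/s): [147.25, 147.25, 180, 180, 180, 180].

INTERFACE

Orientations are given as [roll, pitch, yaw] about the fixed x, y, z axes, in that order (R = Rz(yaw) Ry(pitch) Rx(roll)).
In Python, from bench import ctrl, snapshot, calibration gives the robot as it stands. The module is installed in compiled form; this text tells all that it offers.
- The arm moves only by the tool apply_moves, never from a script. Its arguments are lists of equal length, an entry for each row: "twist": the turn, a rotation vector about the tool's x, y, z in degrees, a list of three; "translation": the shift along the tool's x, y, z in mm, a list of three; "gripper": the gripper's target within -1 to 1 (fully open at 1, half-way at 0, shut at -1). A call has 1 to 10 rows; each row shifts and turns the commanded pose from where the row before left it, along the tool's axes as they then stand; what a row does not reach is not made up. A row lasts 1/10 s, in which the tool goes at most 50 mm and 8.59 degrees, less where a joint would pass 70% of its speed; a pose out of reach is approached as far as the arm can. A call is refused whole if a number of a shift passes 50 or a number of a turn 8.59, either way. A call with a gripper value outside its range is refused whole. The fingers move at their own pace and stop on an object; the grip force is fixed at half the most. Time passes only in rows, so rows that do not move let the fingers close. It gives the time, the measured TCP pose, the force, the opening and the grip force at its end, in the units of the state.
- ctrl.state(): the state, without advancing time (a new reading comes with each control period).
- snapshot(name): name is "side" or "top"; returns the picture (480x640x3 uint8, red, green, blue); there is no depth.
- calibration(name): a dict with "camera_matrix" (3x3 intrinsics, pixels), "dist_coeffs" ([k1, k2, p1, p2, k3] as OpenCV has them; the pictures are not rectified), "origin" and "orientation" of the camera in the world. Camera axes: x right, y up, looking along -z (the intrinsics and any distortion apply to the point x, -y, -z); pixel columns grow to the right and rows downward; lengths in m; the calibration is good to about 2 mm. A picture is of the moment at which its call begins. calibration takes no time and is no camera call.
- ctrl.finish_job(): hands the job in; it is judged then, once.
The state is a dict: "time": time; "qpos": joint angles; "qvel": joint speeds; "tau": joint torques, N m; "tcp_pos": TCP position; "tcp_rot": TCP orientation; "force": force on the tool from outside, world axes, zero at the start; "ft_torque": the same for the moment, N m; "finger_gap": finger opening in m; "grip_force": force on a finger pad.
Only numpy, scipy, OpenCV 4.12 (cv2) and the standard library are available. Lean on these libraries where they do the work, as an engineer would, in place of code of your own. Each camera call takes 0.05 s, during which the arm holds its last target. There are 200 camera calls.

TASK

Close up the white countertop water filter: first press its red vent button fully down and let it spring back up, then take the blue cap and press it down onto the steel outlet stud until it clicks and sits fully home on the blue collar. Do not let go after the click: keep the fingers on the cap, pressing it down firmly (about 10 N, the weight of a kilogram), and finish while still holding it pressed like that. Leave the mug, the beaker and the spoon where they are.

Things in the scene. Friction and masses are not known exactly. Their poses are not given: they have to be found in the camera images.
- filter_unit: White low water-filter housing, fixed to the worktop at varied places and yaws: 140 mm (its x) by 240 mm (its y), flat grey top deck 70 mm high. Origin at the centre of its underside, z up. On the deck, on its line x = 0: vent button at y = +60 mm, outlet stud at y = -60 mm. A pipe stub sticks out 20 mm at its rear (+x).
- outlet_seat (a point): Point on the stud's axis at the top face of the blue collar (54 mm across, 4 mm thick; top 74 mm above the worktop), where the cap's rim rests when fully home. Axes as the unit's, z up. Three brass balls on springs stand out 3.5 mm from the stud's side, centred 11.5 mm above this point; they make the click.
- outlet_tip (a point): Centre of the top of the steel outlet stud, 23 mm above outlet_seat. The stud is 30 mm across up to 17 mm above outlet_seat, then a cone that narrows to 19 mm across at this top and guides the cap on.
- vent_button (a joint): Red round spring push button, 28 mm across, in a black ring housing 44 mm across: travel in m, 0 = up, 0.006 = fully down, pressed straight down. It takes 1.5 N to start and 5 N to reach the bottom, and springs back by itself.
- vent_button_top (a point): Centre of the button's top face (moves with the button): 92 mm above the worktop when up, 22 mm above the deck.
- snap_cap: Loose blue snap cap (about 60 g) standing on the worktop, mouth down. Origin at the centre of its lower rim, z up; round, yaw does not matter. Skirt 48 mm across, 0 to 29 mm, with a flat shoulder at 29 mm; above it a round grip knob 24 mm across, 29 to 52 mm. Mouth 33 mm across with an inner lip 4 mm high; inside 39 mm wide, bore 25 mm deep.
- cap_top (a point): Centre of the knob's top (white dot), 52 mm above the cap's rim. Grip the knob firmly from above. Pushed onto the stud, the lip meets the balls with the rim 16 mm above outlet_seat; the push needed peaks at about 9 N near 14 mm and falls to nothing at 9 to 10 mm (the click); then the balls pull the cap down until about 3 mm. It goes on freely to the collar, where the force climbs hard.
- white_mug: Bystander: white mug with a handle, about 85 x 122 mm, 98 mm high, origin at the centre of its underside. Leave alone.
- beaker: Bystander: light plastic sage-green beaker upside down, 78 mm across, 109 mm high, origin at the centre of its underside. Leave alone.
- spoon: Bystander: light spoon, 191 x 38 x 13 mm, lying flat, long axis its x, origin at the centre of its underside. Leave alone.

How it is judged (in metres and radians):
On the way, in this order (a step that is already met when the one before it is completed fails the run):
1. the vent button is pressed fully down (5 mm or more of its 6 mm) (value of joint vent_button above 0.005 m), for 0.1 s.
2. the vent button has sprung back up, with the cap not yet on the stud (value of joint vent_button below 0.001 m and distance between snap_cap and outlet_seat above 0.03 m), for 0.1 s.
3. the cap has snapped home on the stud and is still being pressed against the collar (z of snap_cap in the frame of outlet_seat below 0.002 m and horizontal distance between snap_cap and outlet_seat below 0.003 m and angle between snap_cap's own z axis and vertical below 0.08 rad and contact force between snap_cap and filter_unit above 5 N), for 0.3 s.
At the end, for the whole second after the job is handed in: The cap sits upright (within 0.08 rad) and fully home on the outlet stud: its rim within 2 mm of the collar and its centre within 3 mm of the stud's axis; the fingers still hold it (over 3 N) and press it onto the collar with more than 5 N through the last second; the vent button is up (all of step 3 and z of snap_cap in the frame of outlet_seat above -0.003 m and contact force between the fingers and snap_cap above 3 N and value of joint vent_button below 0.001 m); the arm keeps its last pose, push and grip.
It fails at once if the mug, the beaker or the spoon is moved by more than 30 mm (distance of any of white_mug, beaker, spoon from where it was at the start of the episode above 0.03 m).
It also fails if it takes over 69 s, if anything falls off the work surface, if the arm or the gripper's body presses on something with over 40 N, if the wrist force passes 120 N, or if a joint passes its speed limit or range.

## Working session

There is one attempt and no reset: what is moved stays moved. The work goes in short steps, Python scripts to look and compute and a tool call to move; the robot and the scene stay as the last step left them, time stands still between calls to the robot, and variables do not carry over. Pictures are saved under pics/ and viewed, at most 10 in all, crops included, and the job is handed in when it is done.

Besides the shell and the picture viewer there is one more tool, called after "Call:" as name(argument=value, ...) on one line, values as JSON. apply_moves: Moves the arm, as the interface text tells. Its arguments: {"type":"object","properties":{"twist":{"type":"array","items":{"type":"array","items":{"type":"number"}}},"translation":{"type":"array","items":{"type":"array","items":{"type":"number"}}},"gripper":{"type":"array","items":{"type":"number"}}},"required":["twist","translation","gripper"]}

```bash
mkdir -p pics
python3 - <<'E'
from bench import ctrl, snapshot, calibration
import cv2
for n in ("side","top"):
    cv2.imwrite(f"pics/{n}0.png",snapshot(n)[:,:,::-1]); c=calibration(n); print(n,c)
s=ctrl.state(); print({k:s[k] for k in("time","tcp_pos","tcp_rot","force","finger_gap")})
E
```

```text
side {'camera_matrix': array([[593.24076504,   0.        , 311.6666177 ],
       [  0.        , 593.24076504, 236.13300972],
       [  0.        ,   0.        ,   1.        ]]), 'dist_coeffs': array([-0.20330005,  0.        ,  0.        ,  0.        ,  0.        ]), 'origin': array([ 0.52106151, -1.19759652,  1.12027894]), 'orientation': array([49.50683669, -1.13820548,  3.88567249])}
top {'camera_matrix': array([[568.29075216,   0.        , 320.00909544],
       [  0.        , 568.29075216, 238.06645952],
       [  0.        ,   0.        ,   1.        ]]), 'dist_coeffs': array([-0.12165008,  0.        ,  0.        ,  0.        ,  0.        ]), 'origin': array([-0.43663983,  0.14675256,  1.85854961]), 'orientation': array([ 2.67673995e+01, -9.81533979e-02, -9.99402239e+01])}
{'time': 0.1, 'tcp_pos': array([ 0.21399728, -0.6131966 ,  0.23018715]), 'tcp_rot': array([-1.79894455e+02, -8.09621043e-03,  1.92364928e+01]), 'force': array([ 0.60443764, -0.08966266,  0.27374786]), 'finger_gap': 0.08563881920001122}
```

View pics/side0.png

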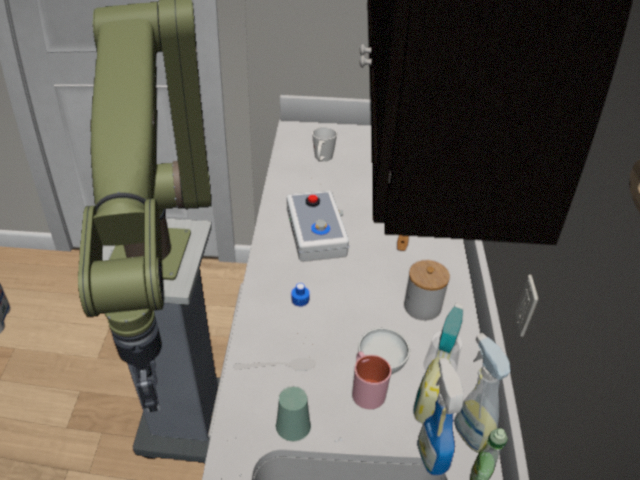

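View pics/top0.png

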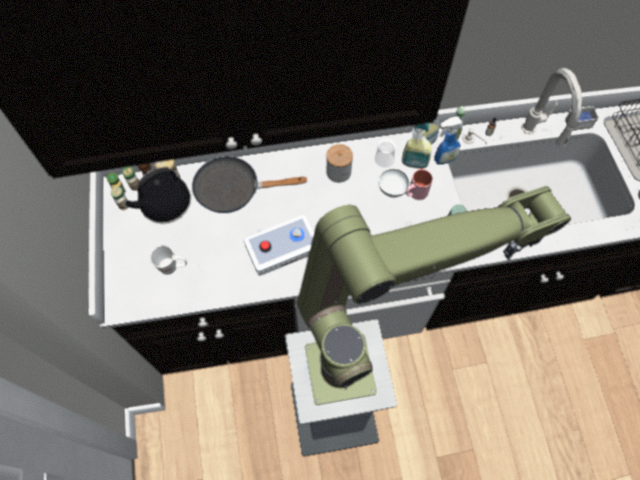

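The side view shows the button at about (313,200), the stud at (321,226), the cap at (300,295), and the spoon at (235–315,365) with the beaker at (293,414). In the top view the button is at (265,245) and the stud at (297,235), while the arm hides the cap.

```bash
cat > h.py <<'E'
import numpy as np, cv2
from scipy.spatial.transform import Rotation as R
from bench import ctrl, snapshot, calibration
def ray(n,uv):
    c=calibration(n); p=cv2.undistortPoints(np.array([[uv]],float),c["camera_matrix"],c["dist_coeffs"])[0,0]
    return c["origin"], R.from_euler("xyz",c["orientation"],degrees=True).apply([p[0],-p[1],-1])
def at_z(n,uv,z):
    o,d=ray(n,uv); return o+d*(z-o[2])/d[2]
def proj(n,P):
    c=calibration(n); q=R.from_euler("xyz",c["orientation"],degrees=True).inv().apply(np.atleast_2d(P)-c["origin"])*[1,-1,-1]
    return cv2.projectPoints(q,np.zeros(3),np.zeros(3),c["camera_matrix"],c["dist_coeffs"])[0][:,0]
def tri(uv1,uv2):
    (a,d),(b,e)=ray("side",uv1),ray("top",uv2)
    s=np.linalg.lstsq(np.c_[d,-e],b-a,rcond=None)[0]; return (a+d*s[0]+b+e*s[1])/2, np.linalg.norm(a+d*s[0]-b-e*s[1])
def blobs(img,lo,hi,box,minA=15):
    h=cv2.cvtColor(img,cv2.COLOR_RGB2HSV); m=cv2.inRange(h,lo,hi); k=np.zeros_like(m); x0,y0,x1,y1=box; k[y0:y1,x0:x1]=m[y0:y1,x0:x1]
    n,_,st,ce=cv2.connectedComponentsWithStats(k)
    return [(ce[i].round(1),st[i]) for i in range(1,n) if st[i][4]>=minA]
E
python3 - <<'E'
from h import *
S=cv2.imread("pics/side0.png")[:,:,::-1].copy();T=cv2.imread("pics/top0.png")[:,:,::-1].copy()
for n,i,b in(("side",S,(270,180,350,320)),("top",T,(240,215,320,275))):
    print(n,"red",blobs(i,(0,150,90),(8,255,255),b),"blue",blobs(i,(100,120,60),(125,255,255),b))
a=cv2.resize(S[180:320,270:360],None,fx=4,fy=4,interpolation=cv2.INTER_CUBIC); b=cv2.resize(T[210:280,235:325],None,fx=4,fy=4,interpolation=cv2.INTER_CUBIC)
o=np.zeros((560,720,3),np.uint8);o[:560,:360]=a;o[:280,360:]=b
cv2.imwrite("pics/c.png",o[:,:,::-1])
for u in((235,365),(314,365),(293,433),(278,430),(309,430),(322,158)): print(u,at_z("side",u,0).round(3))
print(at_z("top",(163,268),0))
E
```

```text
side red [(array([312.3, 198.3]), array([308, 195,   9,   8,  53], dtype=int32))] blue [(array([319.8, 229.8]), array([311, 224,  19,  11, 100], dtype=int32)), (array([300. , 296.1]), array([292, 287,  17,  19, 265], dtype=int32))]
top red [(array([264.7, 245.1]), array([261, 242,   8,   7,  49], dtype=int32))] blue [(array([296.5, 236.5]), array([290, 230,  14,  11,  70], dtype=int32))]
(235, 365) [ 0.307 -0.366  0.   ]
(314, 365) [ 0.491 -0.349  0.   ]
(293, 433) [ 0.458 -0.535  0.   ]
(278, 430) [ 0.426 -0.53   0.   ]
(309, 430) [ 0.492 -0.524  0.   ]
(322, 158) [0.462 0.531 0.   ]
[0.46443604 0.55956503 0.        ]
```

View pics/c.png

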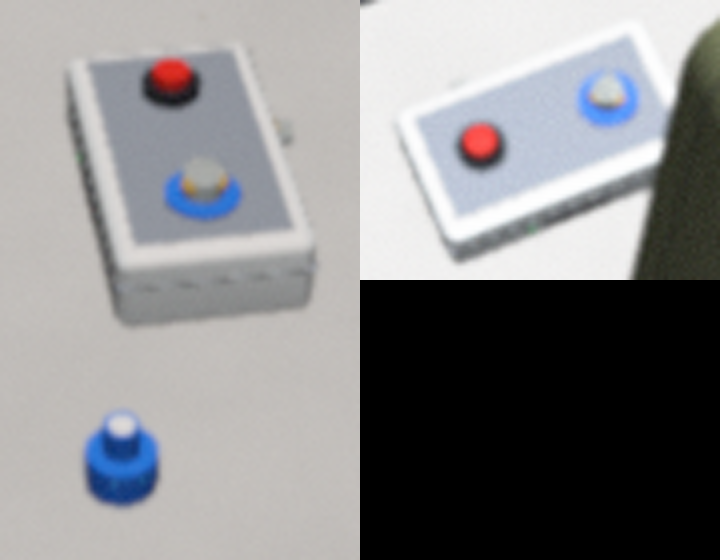

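The crop shows the button top at side (313,198) and top (265,245), the stud tip at side (321.2,221) and top (296.7,232), and the cap dot at side (300.3,286).

Run:
```python
from h import *
for nm,s,t,z in(("btn",(312.6,197.8),(264.9,245),.092),("tip",(320.9,220.8),(296.4,231.8),.097),("collar",(320.4,227.8),(296.6,234.4),.074)):
    print(nm,tri(s,t),at_z("side",s,z).round(4),at_z("top",t,z).round(4))
print("cap",at_z("side",(300.1,286),.052), "base", at_z("side",(300,298.5),.008))
S=cv2.imread("pics/side0.png")
# unit pose check: top-rim corners in side crop
for c in((70,60),(240,47),(312,240),(122,264)): print(at_z("side",(270+c[0]/4,180+c[1]/4),.07).round(3))
```

```text
btn (array([0.45015018, 0.18294217, 0.08647028]), np.float64(0.0010383879158145145)) [0.4509 0.176  0.092 ] [0.4468 0.1826 0.092 ]
tip (array([0.47942114, 0.06787768, 0.09467369]), np.float64(0.003525838496948377)) [0.481  0.0665 0.097 ] [0.4764 0.0674 0.097 ]
collar (array([0.47991149, 0.06726364, 0.07109282]), np.float64(0.0008983269381277735)) [0.4804 0.0641 0.074 ] [0.478  0.0672 0.074 ]
cap [ 0.44146696 -0.1439814   0.052     ] base [ 0.44164539 -0.14571988  0.008     ]
[0.374 0.212 0.07 ]
[0.499 0.241 0.07 ]
[0.558 0.024 0.07 ]
[ 0.432 -0.012  0.07 ]
```

Call:
apply_moves(twist=[[0,0,0],[0,0,0],[0,0,0],[0,0,0],[0,0,0],[0,0,0],[0,0,0],[0,0,0],[0,0,0],[0,0,0]], translation=[[24,-34,0],[24,-34,0],[24,-34,0],[24,-34,0],[24,-34,0],[24,-34,0],[24,-34,0],[24,-34,0],[24,-34,0],[24,-34,0]], gripper=[-1,-1,-1,-1,-1,-1,-1,-1,-1,-1])

```text
time: 1.1
tcp_pos: [0.3286, -0.2119, 0.2309]
tcp_rot: [-180.0, -0.0, 19.2]
force: [1.0, 1.0, 0.3]
finger_gap: -0.0
grip_force: 0.0
```

Call:
apply_moves(twist=[[0,0,0],[0,0,0],[0,0,0],[0,0,0],[0,0,0],[0,0,0],[0,0,0],[0,0,0],[0,0,0],[0,0,0]], translation=[[24,-34,0],[24,-34,0],[24,-34,0],[24,-34,0],[24,-34,0],[24,-34,0],[24,-34,0],[24,-34,0],[24,-34,0],[0,0,0]], gripper=[-1,-1,-1,-1,-1,-1,-1,-1,-1,-1])

```text
time: 2.1
tcp_pos: [0.4318, 0.15, 0.2308]
tcp_rot: [-179.9, 0.0, 19.6]
force: [0.4, 0.4, 0.7]
finger_gap: 0.0002
grip_force: 0.0
```

Call:
apply_moves(twist=[[0,0,0],[0,0,0],[0,0,0],[0,0,0],[0,0,0],[0,0,0]], translation=[[27,-23,0],[0,0,40],[0,0,40],[0,0,30],[0,0,15],[0,0,0]], gripper=[-1,-1,-1,-1,-1,-1])

```text
time: 2.7
tcp_pos: [0.4479, 0.1761, 0.1038]
tcp_rot: [-180.0, 0.3, 19.2]
force: [0.1, -1.3, 0.1]
finger_gap: 0.0001
grip_force: 0.0
```

Run:
```python
from h import *
S=snapshot("side");T=snapshot("top")
a=cv2.resize(S[160:310,260:350],None,fx=4,fy=4,interpolation=cv2.INTER_CUBIC); b=cv2.resize(T[200:290,220:320],None,fx=4,fy=4,interpolation=cv2.INTER_CUBIC)
o=np.zeros((600,760,3),np.uint8);o[:600,:360]=a;o[:360,360:]=b
cv2.imwrite("pics/c2.png",o[:,:,::-1])
s=ctrl.state();print(s["tcp_pos"],proj("side",s["tcp_pos"]),proj("top",s["tcp_pos"]))
```

```text
[0.45050772 0.17698687 0.10748287] [[312.58290819 193.28273113]] [[266.00638119 241.82864234]]
```

View pics/c2.png

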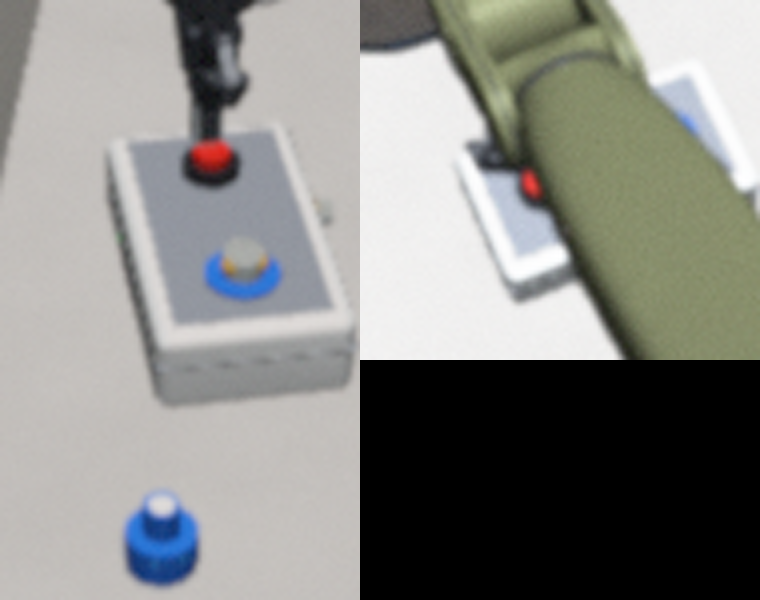

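The fingertips (side, about (311,195)) are right over the red button (312,199), and the cap dot is still near (300,286). Next I'll press.

Call:
apply_moves(twist=[[0,0,0],[0,0,0],[0,0,0],[0,0,0],[0,0,0],[0,0,0]], translation=[[1,-3,5],[0,0,5],[0,0,3],[0,0,2],[0,0,2],[0,0,0]], gripper=[-1,-1,-1,-1,-1,-1])

```text
time: 3.4
tcp_pos: [0.4498, 0.1803, 0.0895]
tcp_rot: [-180.0, -0.0, 19.2]
force: [-0.3, 0.3, 2.2]
finger_gap: 0.0003
grip_force: 1.4
```

Call:
apply_moves(twist=[[0,0,0],[0,0,0],[0,0,0],[0,0,0]], translation=[[0,0,1.5],[0,0,1],[0,0,0],[0,0,0]], gripper=[-1,-1,-1,-1])

```text
time: 3.8
tcp_pos: [0.4498, 0.1803, 0.0871]
tcp_rot: [-180.0, -0.0, 19.2]
force: [-1.5, -0.1, 4.5]
finger_gap: 0.0002
grip_force: 2.1
```

Call:
apply_moves(twist=[[0,0,0],[0,0,0],[0,0,0],[0,0,0]], translation=[[0,0,1],[0,0,0.5],[0,0,0],[0,0,0]], gripper=[-1,-1,-1,-1])

```text
time: 4.2
tcp_pos: [0.4499, 0.1803, 0.086]
tcp_rot: [-180.0, -0.0, 19.2]
force: [-2.8, -0.1, 7.2]
finger_gap: -0.0001
grip_force: 3.8
```

Call:
apply_moves(twist=[[0,0,0],[0,0,0],[0,0,0]], translation=[[0,0,0.6],[0,0,0],[0,0,0]], gripper=[-1,-1,-1])

```text
time: 4.5
tcp_pos: [0.4499, 0.1804, 0.0859]
tcp_rot: [-180.0, 0.0, 19.2]
force: [-4.9, -1.6, 10.3]
finger_gap: -0.0
grip_force: 5.4
```

Call:
apply_moves(twist=[[0,0,0],[0,0,0],[0,0,0],[0,0,0]], translation=[[0,0,-10],[0,0,-26],[0,0,-30],[0,0,-10]], gripper=[-1,-1,-1,-1])

```text
time: 4.9
tcp_pos: [0.4512, 0.1806, 0.1636]
tcp_rot: [180.0, -0.3, 19.2]
force: [-0.2, -0.4, -0.4]
finger_gap: -0.0003
grip_force: 0.0
```

Call:
apply_moves(twist=[[0,0,0],[0,0,0],[0,0,0],[0,0,0],[0,0,0],[0,0,0],[0,0,0],[0,0,0],[0,0,0],[0,0,0]], translation=[[-12.8,33.8,0],[-12.8,33.8,0],[-12.8,33.8,0],[-12.8,33.8,0],[-12.8,33.8,0],[-12.8,33.8,0],[-12.8,33.8,0],[-12.8,33.8,0],[-12.8,33.8,0],[0,0,0]], gripper=[-1,-1,-1,-1,-1,1,1,1,1,1])

```text
time: 5.9
tcp_pos: [0.4405, -0.148, 0.1598]
tcp_rot: [180.0, 0.1, 19.0]
force: [0.6, 0.1, 1.1]
finger_gap: 0.0724
grip_force: 0.0
```

Call:
apply_moves(twist=[[0,0,6.4],[0,0,6.4],[0,0,6.4],[0,0,0],[0,0,0]], translation=[[0,0,0],[0,0,0],[0,0,0],[0,0,0],[0,0,0]], gripper=[1,1,1,1,1])

```text
time: 6.4
tcp_pos: [0.4409, -0.1442, 0.16]
tcp_rot: [-180.0, 0.0, 0.2]
force: [0.0, 0.2, -0.2]
finger_gap: 0.0856
grip_force: 0.0
```

Run:
```python
from h import *
S=snapshot("side");T=snapshot("top")
a=cv2.resize(S[180:330,250:350],None,fx=4,fy=4,interpolation=cv2.INTER_CUBIC)
cv2.imwrite("pics/c3.png",a[:,:,::-1])
s=ctrl.state();print(s["time"],s["tcp_pos"],s["tcp_rot"],proj("side",s["tcp_pos"]))
```

```text
6.5 [ 0.44103422 -0.14448091  0.16031817] [-1.79983978e+02  2.70293943e-02  1.54984393e-01] [[300.2127061  254.41434157]]
```

View pics/c3.png

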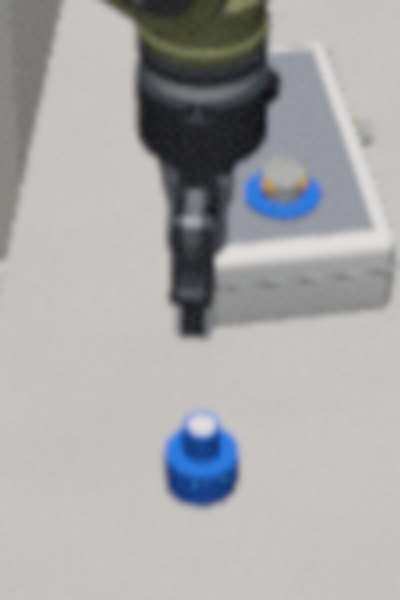

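The open fingers are centred over the cap: near finger at about (298,262), cap dot at (300,287). I'll descend next.

Call:
apply_moves(twist=[[0,0,0],[0,0,0],[0,0,0],[0,0,0],[0,0,0],[0,0,0]], translation=[[0,0,35],[0,0,35],[0,0,30],[0,0,18],[0,0,10],[0,0,0]], gripper=[1,1,1,1,1,1])

```text
time: 7.1
tcp_pos: [0.4402, -0.1444, 0.0314]
tcp_rot: [-179.9, 0.2, 0.1]
force: [-0.1, -0.2, -0.7]
finger_gap: 0.0854
grip_force: 0.0
```

Call:
apply_moves(twist=[[0,0,0],[0,0,0],[0,0,0],[0,0,0],[0,0,0],[0,0,0],[0,0,0],[0,0,0]], translation=[[0,0,0],[0,0,0],[0,0,0],[0,0,0],[0,0,0],[0,0,0],[0,0,0],[0,0,0]], gripper=[0.2,0,-0.2,-0.3,-0.4,-0.6,-0.8,-1])

```text
time: 7.9
tcp_pos: [0.4417, -0.1451, 0.0334]
tcp_rot: [180.0, -0.1, 0.0]
force: [-1.3, 1.0, 6.1]
finger_gap: 0.0221
grip_force: 58.9
```

Call:
apply_moves(twist=[[0,0,0],[0,0,0],[0,0,0],[0,0,-8.5],[0,0,-8.5],[0,0,-8.5],[0,0,-8.5],[0,0,-8.5],[0,0,-8.5],[0,0,-8.5]], translation=[[0,0,-1],[0,0,-1],[0,0,0],[0,0,0],[0,0,0],[0,0,0],[0,0,0],[0,0,0],[0,0,0],[0,0,0]], gripper=[0.2,0.2,0.2,0.2,0.2,0.2,0.2,0.2,0.2,0.2])

```text
time: 8.9
tcp_pos: [0.4409, -0.1448, 0.0344]
tcp_rot: [-180.0, 0.0, 59.9]
force: [-0.0, -0.5, 0.7]
finger_gap: 0.0515
grip_force: 0.0
```

Call:
apply_moves(twist=[[0,0,-8.5],[0,0,-8.5],[0,0,-8.5],[0,0,-5],[0,0,0],[0,0,0]], translation=[[0,0,0],[0,0,0],[0,0,0],[0,0,0],[0,0,0],[0,0,0]], gripper=[0.2,0.2,0.2,0.2,0.2,0.2])

```text
time: 9.5
tcp_pos: [0.441, -0.1449, 0.0345]
tcp_rot: [-180.0, -0.0, 89.9]
force: [-0.3, 0.1, 0.5]
finger_gap: 0.0515
grip_force: 0.0
```

Call:
apply_moves(twist=[[0,0,0],[0,0,0],[0,0,0],[0,0,0],[0,0,0],[0,0,0],[0,0,0]], translation=[[0,0,0],[0,0,0],[0,0,0],[0,0,0],[0,0,0],[0,0,0],[0,0,0]], gripper=[-0.2,-0.4,-0.6,-0.8,-1,-1,-1])

```text
time: 10.2
tcp_pos: [0.4414, -0.145, 0.035]
tcp_rot: [180.0, 0.0, 90.0]
force: [0.3, -0.3, 2.2]
finger_gap: 0.0213
grip_force: 58.9
```

Call:
apply_moves(twist=[[0,0,0],[0,0,0],[0,0,0],[0,0,0],[0,0,0],[0,0,0]], translation=[[0,0,-10],[0,0,-25],[0,0,-30],[0,0,-30],[0,0,-25],[0,0,-5]], gripper=[-1,-1,-1,-1,-1,-1])

```text
time: 10.8
tcp_pos: [0.4429, -0.1457, 0.1636]
tcp_rot: [179.7, 0.2, 90.0]
force: [0.0, -1.5, -0.6]
finger_gap: 0.0219
grip_force: 58.8
```

Call:
apply_moves(twist=[[0,0,0],[0,0,0],[0,0,0],[0,0,0],[0,0,0],[0,0,0],[0,0,0],[0,0,0],[0,0,0],[0,0,0]], translation=[[15,3,0],[30,5,0],[30,5,0],[30,5,0],[30,5,0],[30,5,0],[25,5,0],[15,3,0],[6,2,0],[0,0,0]], gripper=[-1,-1,-1,-1,-1,-1,-1,-1,-1,-1])

```text
time: 11.8
tcp_pos: [0.4785, 0.0665, 0.1587]
tcp_rot: [-179.9, 0.0, 90.1]
force: [-0.2, -0.3, 0.1]
finger_gap: 0.0216
grip_force: 58.8
```

Run:
```python
from h import *
S=snapshot("side");T=snapshot("top")
a=cv2.resize(S[180:260,275:365],None,fx=4,fy=4,interpolation=cv2.INTER_CUBIC)
b=cv2.resize(T[195:275,250:340],None,fx=4,fy=4,interpolation=cv2.INTER_CUBIC)
cv2.imwrite("pics/c4.png",np.hstack([a,b])[:,:,::-1])
s=ctrl.state();t=s["tcp_pos"];print(s["time"],t,s["tcp_rot"],s["force"],s["finger_gap"])
th=np.linspace(0,2*np.pi,40)
for n,I in(("side",S),("top",T)):
    print(n,blobs(I,(100,120,40),(125,255,255),(275,180,365,270)))
    for r,z in((.024,-.035),(.024,-.006)): 
        q=proj(n,t+np.c_[r*np.cos(th),r*np.sin(th),z+0*th]);print(q.min(0).round(1),q.max(0).round(1))
    q=proj(n,np.c_[.479+.027*np.cos(th),.0665+.027*np.sin(th),.074+0*th]);print("collar",q.min(0).round(1),q.max(0).round(1))
```

```text
11.9 [0.47858735 0.06557984 0.15904321] [-1.79929623e+02  2.33489569e-02  9.00229727e+01] [-0.62307524  0.31080317  0.12726669] 0.021607754837911042
side [(array([319.5, 208.9]), array([310, 199,  19,  19, 254], dtype=int32)), (array([320. , 229.9]), array([311, 224,  19,  11,  97], dtype=int32))]
[311.5 207.8] [329.1 218.8]
[311.7 199.4] [329.6 210.2]
collar [310.2 221.1] [329.7 233.5]
top []
[289.6 221.4] [303.5 233.7]
[289.2 217.4] [303.3 229.8]
collar [289.1 227.3] [304.4 240.9]
```

View pics/c4.png

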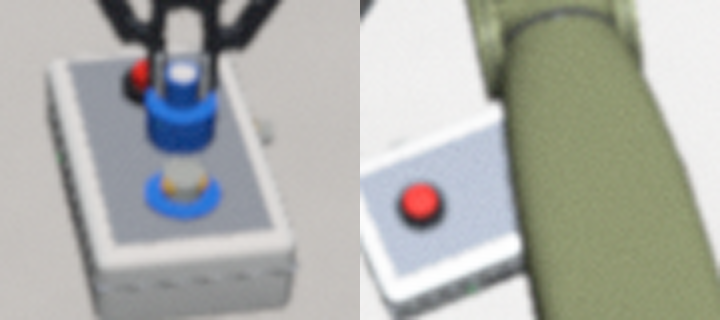

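The cap hangs just above and behind the stud in the side view: skirt centre about (320.2,210), collar centre about (320.7,228). Measuring the dot and the relative edges numerically is the next step.

Run:
```python
from h import *
S=snapshot("side").astype(float); s=ctrl.state();t=s["tcp_pos"]
S0=cv2.imread("pics/side0.png")[:,:,::-1].astype(float)
def edges(I,c,r0,r1):
    p=(I[r0:r1,c-2:c+3,2]-I[r0:r1,c-2:c+3,0]).mean(1); return p.round(0).astype(int)
print("now",edges(S,320,192,240)); print("tbl",edges(S0,300,280,312))
d=proj("side",t+[0,0,.017]);print("dot pred",d,"rim front/col", proj("side",t+[0,-.024,-.035]),"collar front",proj("side",[.48,.0655-.027,.074]),proj("side",[.48,.0655-.027,.070]))
print("tbl pred dot",proj("side",[.4412,-.145,.052]),"rim front",proj("side",[.4412,-.169,0]))
```

```text
now [ -2   7  19  39  34   8   3  18  57  96 109 107 107 109 121 147 164 168
 154 123 109 109 109 110 106  89  52  19   2  -1  -1  -2  -3  -7 -12 -12
  -4  17  65 127 163 150  91  33  15  13  10   3]
tbl [ -7  -1  20  37  19   2  -1   9  41  88 111 106 108 111 119 147 163 168
 163 140 117 109 106 107 103  73  30   4  -5  -7  -7  -7]
dot pred [[320.92157474 197.82742414]] rim front/col [[319.84520952 218.72231499]] collar front [[319.72580827 233.76619816]] [[319.68387771 234.88201383]]
tbl pred dot [[299.96156338 286.27913569]] rim front [[299.05884663 307.23169908]]
```

Call:
apply_moves(twist=[[0,0,0],[0,0,0],[0,0,0],[0,0,0],[0,0,0],[0,0,0]], translation=[[0,2,10],[0,0,10],[0,0,5],[0,0,3],[0,0,2],[0,0,0]], gripper=[-1,-1,-1,-1,-1,-1])

```text
time: 12.55
tcp_pos: [0.4809, 0.0661, 0.1295]
tcp_rot: [-180.0, -0.0, 90.0]
force: [0.7, -0.7, -1.3]
finger_gap: 0.0212
grip_force: 58.8
```

Call:
apply_moves(twist=[[0,0,0],[0,0,0],[0,0,0],[0,0,0]], translation=[[0,0,1.5],[0,0,1.5],[0,0,1],[0,0,0]], gripper=[-1,-1,-1,-1])

```text
time: 12.95
tcp_pos: [0.4811, 0.0662, 0.1257]
tcp_rot: [180.0, -0.0, 90.0]
force: [0.2, 0.7, -0.3]
finger_gap: 0.0216
grip_force: 58.9
```

Call:
apply_moves(twist=[[0,0,0],[0,0,0],[0,0,0],[0,0,0]], translation=[[0,0,1.5],[0,0,1.5],[0,0,1],[0,0,0]], gripper=[-1,-1,-1,-1])

```text
time: 13.35
tcp_pos: [0.4819, 0.0662, 0.1239]
tcp_rot: [179.9, -0.0, 90.0]
force: [-2.6, -0.6, 9.2]
finger_gap: 0.0215
grip_force: 59.9
```

Call:
apply_moves(twist=[[0,0,0],[0,0,0],[0,0,0],[0,0,0]], translation=[[0,0,1.5],[0,0,1.5],[0,0,1],[0,0,0]], gripper=[-1,-1,-1,-1])

```text
time: 13.75
tcp_pos: [0.482, 0.0662, 0.1198]
tcp_rot: [179.9, -0.0, 90.0]
force: [-2.5, -0.1, 5.5]
finger_gap: 0.0217
grip_force: 59.5
```

Call:
apply_moves(twist=[[0,0,0],[0,0,0],[0,0,0],[0,0,0]], translation=[[0,0,1.5],[0,0,1.5],[0,0,1],[0,0,0]], gripper=[-1,-1,-1,-1])

```text
time: 14.15
tcp_pos: [0.4809, 0.0661, 0.1125]
tcp_rot: [-180.0, -0.0, 90.0]
force: [4.6, 0.5, -7.2]
finger_gap: 0.0211
grip_force: 59.1
```

Call:
apply_moves(twist=[[0,0,0],[0,0,0],[0,0,0],[0,0,0]], translation=[[0,0,1.5],[0,0,1.5],[0,0,1],[0,0,0]], gripper=[-1,-1,-1,-1])

```text
time: 14.55
tcp_pos: [0.4807, 0.0662, 0.1096]
tcp_rot: [-179.9, -0.0, 90.0]
force: [-0.7, 0.6, -0.5]
finger_gap: 0.0215
grip_force: 59.6
```

Call:
apply_moves(twist=[[0,0,0],[0,0,0],[0,0,0],[0,0,0]], translation=[[0,0,1],[0,0,1],[0,0,0],[0,0,0]], gripper=[-1,-1,-1,-1])

```text
time: 14.95
tcp_pos: [0.4812, 0.0662, 0.109]
tcp_rot: [-180.0, -0.0, 90.0]
force: [-2.1, -0.7, 4.7]
finger_gap: 0.0214
grip_force: 60.4
```

Call:
apply_moves(twist=[[0,0,0],[0,0,0],[0,0,0],[0,0,0],[0,0,0]], translation=[[0,0,0.7],[0,0,0.6],[0,0,0],[0,0,0],[0,0,0]], gripper=[-1,-1,-1,-1,-1])

```text
time: 15.45
tcp_pos: [0.4813, 0.0662, 0.1089]
tcp_rot: [-180.0, 0.0, 90.0]
force: [-7.5, -0.6, 12.8]
finger_gap: 0.0214
grip_force: 60.9
```

Call:
apply_moves(twist=[[0,0,0],[0,0,0],[0,0,0],[0,0,0],[0,0,0]], translation=[[0,-0.6,0],[0,0,0],[0,0,0],[0,0,0],[0,0,0]], gripper=[-1,-1,-1,-1,-1])

```text
time: 15.95
tcp_pos: [0.4812, 0.0662, 0.109]
tcp_rot: [179.9, 0.0, 90.0]
force: [-4.7, -0.9, 10.0]
finger_gap: 0.0216
grip_force: 60.8
```

Run:
```python
from h import *
S=snapshot("side")
a=cv2.resize(S[180:260,275:365],None,fx=5,fy=5,interpolation=cv2.INTER_CUBIC)
cv2.imwrite("pics/c5.png",a[:,:,::-1])
s=ctrl.state();print(s["time"],s["force"],s["tcp_pos"],s["grip_force"])
```

```text
16.0 [-3.65945259 -0.46314651  9.81142107] [0.48124344 0.06615957 0.10895043] 60.79602599143982
```

View pics/c5.png

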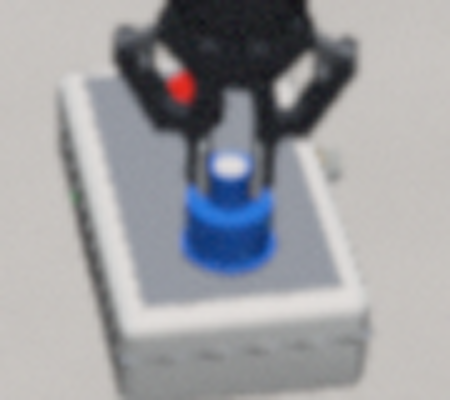

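The cap sits upright and flush on the collar (around (321,228)). The fingers still hold it at about 10 N downward, and the button is clear of the gripper.

```bash
python3 -c "
from bench import ctrl
print(ctrl.finish_job())"
```

```text
the job is handed in; nothing more can be done
None
```

I pressed the vent button to its stop and released it, then snapped the cap home on the stud and handed in at about 16 s, with the fingers still holding the cap down at about 10 N; the hand-in returned no verdict.

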